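# Dose a cup on its carrier tray and load the bench incubator

## Task

Slide the yellow carrier tray along the bench until the blue cup stands right under the dispenser's spout, let go, press the dispenser's red plunger all the way down and let it spring back up with the cup still there, then slide the tray into the bay of the white incubator until it is fully home and let go. Keep the tray on the bench and both cups upright in it, press the plunger only while the blue cup is under the spout, and leave everything else on the bench where it stands.

Things in the scene. Friction and masses are not known exactly. Their poses are not given: they have to be found in the camera images.
- tray: Yellow loose carrier tray, 100 mm along its x, 140 mm along its y, 18 mm tall, about 0.3 kg plus cups. Origin: centre of the plate's underside; x points to its front edge (the edge that enters the incubator first), z up. Two round pockets, 48 mm wide with floor 6 mm above the bench, are centred at (0, +35) and (0, -35) mm. A stem on its rear edge, 30 mm wide and 10 mm tall, carries the white grip.
- tray_grip (a point): Point on the tray's upright white grip bar, 100 mm behind the tray's origin (tray coordinates (-100, 0, 45) mm). The bar is 26 mm along tray x, 14 mm thick along tray y and reaches from 8 to 60 mm above the bench: pinch it across tray y from above. Axes as the tray's.
- cup_blue: Blue open cup, the one to be dosed, 44 mm outer diameter, 45 mm tall, standing loose (2 mm of play) in either pocket of the tray. Origin: centre of its underside.
- cup_white: White open cup, same size, in the other pocket. Origin: centre of its underside.
- dispenser: Amber bottle-top dispenser fixed to the bench, on the robot's left or right. Bottle 70 mm in diameter; origin on the bottle's axis at the bench. Its rigid white spout (10 mm tube, centreline 148 mm high) runs 100 mm from the axis along the dispenser's -x and then turns down. Bottle and spout never move.
- spout (a point): Lower end of the spout, 100 mm above the bench and 100 mm from the bottle's axis; the cup must stand below it (cup rims on the tray are 51 mm high).
- plunger_top (a point): Centre of the top face of the dispenser's sprung red plunger cap (42 mm across), on the bottle's axis, 195 mm above the bench when up; it moves down with the plunger.
- plunger (a joint): Plunger travel in m: 0 up, 0.016 fully down against its stop. Pushing back with 2.7 N at the top and 10 N at the bottom; springs up when let go.
- incubator: White bench incubator fixed to the bench, on the other side from the dispenser. Its x points into the bay. Overall width 200 mm; the bay has walls 80 mm tall, 182 mm wide outside, a clear roof 80 to 88 mm above the bench, and behind it, starting 102 mm from the mouth, a white housing 150 mm tall and 160 mm deep whose face stops the tray.
- bay_mouth (a point): Centre of the bay's opening, at bench level; x points into the bay. The opening is about 162 mm wide, narrowing within 20 mm to 150 mm (5 mm beside the tray on each side); the bay is 102 mm deep to its back stop and the tray slides on the bench.
- bay_home (a point): Where the tray's origin lies when the tray is fully home with its front edge at the back stop: 52 mm inside the mouth, bench level, x into the bay. The grip then stands 48 mm outside the mouth.
- flask: Bystander: green glass conical flask, 60 mm across, 100 mm tall. Origin: centre of its underside. Leave it alone.
- dish_stack: Bystander: stack of five tan culture dishes, 90 mm across, 75 mm tall. Origin: centre of its underside. Leave it alone.
- reagent_bottle: Bystander: white bottle with a blue cap, 60 mm across, 130 mm tall. Origin: centre of its underside. Leave it alone.
- culture_dish: Bystander: single tan culture dish, 90 mm across, 16 mm tall. Origin: centre of its underside. Leave it alone.
- tip_box: Bystander: blue box with a white lid, 85 x 120 x 62 mm. Origin: centre of its underside. Leave it alone.
- marker: Bystander: black marker pen with a red cap, lying along its x, 130 mm long, 14 mm thick. Origin: centre of its underside. Leave it alone.
Not all that is in view belongs to the job. There is more than one size of the tray; the one meant has the size given above. There is more than one size of the cup_white; the job needs the larger.

How it is judged:
By the outcome, as a careful person would: the job done as asked, in the order asked, and still so for the second after the job is handed in, with the robot touching nothing.
It also fails if it takes over 70 s, if anything falls off the work surface, if the arm or the gripper's body presses on something with over 40 N, if the wrist force passes 120 N, or if a joint passes its speed limit or range.

## Robot

A 7-joint arm with a two-finger parallel gripper is mounted at the origin on the work surface. World frame = base frame: x ahead of the robot, y to its left, z up, the work surface at z = 0. Lengths are in m, angles in rad, forces in N, time in s.
With the tool pointing down it reaches from about 0.4 to 0.85 m from the base axis. Payload 10.4 kg.
Tool frame: the origin (TCP) lies midway between the tips of the shut fingers; the grasp point (between the pads) lies r.grip_point_offset behind it (r.grip_point_offset is the distance from the TCP to the grasp point, in m); z points along the fingers, y is the line along which they close (so a half turn about z gives the same grasp; the last joint's range is limited). The gripper opens to 87 mm and grips with 3 to 60 N. Pads are 19 mm wide; open, the fingers measure 117 mm over their backs; the gripper's body (75 mm by 190 mm) begins 51 mm behind the grasp point.
Start: joints at [-1.188, 0.332, -0.065, 1.46, 0.022, 1.35, -0.088], TCP at [0.247, 0.574, 0.223] pointing down, gripper open.
Joint ranges: [-2.6, 2.6], [-0.5, 2.12], [-1.47, 1.34], [0.16, 2.42], [-1.27, 4.41], [0.06, 2.06], [-2.6, 2.6]. Speed limits (rad/s): [2.22, 2.22, 2.79, 2.79, 3.14, 3.14, 3.14].

## Interface

Orientations are given as a unit quaternion [x, y, z, w].
In Python, from bench import r gives the robot as it stands.
- The arm moves only by the tool play_rows, never from a script. Its arguments are lists of equal length, an entry for each row: "claw": the closure, from 0 (fully open) to 1 (shut); "delta_pos": the shift along the tool's x, y, z scaled (see below), a list of three; "delta_rot": the turn, a rotation vector about the tool's x, y, z scaled (see below), a list of three. A call has 1 to 8 rows; each row shifts and turns the commanded pose from where the row before left it, along the tool's axes as they then stand; what a row does not reach is not made up. The controller multiplies each number of a shift by 200 mm and each number of a turn by pi rad. A row lasts 1/10 s, in which the tool goes at most 50 mm and 8.59 degrees, less where a joint would pass 70% of its speed; a pose out of reach is approached as far as the arm can. A call with a number of a shift or a turn outside -1 to 1 is refused whole. A call with a gripper value outside its range is refused whole. The fingers move at their own pace and stop on an object; "squeeze" is the grip in N (left out, the last holds). Time passes only in rows, so rows that do not move let the fingers close. It gives the time, the measured TCP pose, the force, the opening and the grip force at its end, in the units of the state.
- r.read_state(): the state, without advancing time (a new reading comes with each control period).
- r.camera(name): name is "scene" or "side" or "wrist"; returns a dict with "pixels" (400x640x3 uint8, red, green, blue), "camera_matrix" (3x3 intrinsics, pixels), "cam_to_world" (4x4, takes a point from camera to world coordinates); the wrist camera has in their place "hand_eye" (4x4, takes a point from camera to tool coordinates, whose origin is the TCP and whose axes are the flange's). Camera axes: x right, y up, looking along -z (the intrinsics and any distortion apply to the point x, -y, -z); pixel columns grow to the right and rows downward; lengths in m; the calibration is good to about 2 mm. A picture is of the moment at which its call begins: read the wrist's pose just before it. There is no depth.
- r.close_job(): hands the job in; it is judged then, once.
The state is a dict: "time": time; "joint_positions": joint angles; "joint_vel": joint speeds; "joint_torque": joint torques, N m; "ee_pos": TCP position; "eef_rot": TCP orientation; "ft_force": force on the tool from outside, world axes, zero at the start; "torque": the same for the moment, N m; "width": finger opening in m; "grip_force": force on a finger pad.
Only numpy, scipy, OpenCV 4.12 (cv2) and the standard library are available. Lean on these libraries where they do the work, as an engineer would, in place of code of your own. Each camera call takes 0.05 s, during which the arm holds its last target. There are 200 camera calls.

## Working session

There is one attempt and no reset: what is moved stays moved. The work goes in short steps, Python scripts to look and compute and a tool call to move; the robot and the scene stay as the last step left them, time stands still between calls to the robot, and variables do not carry over. Pictures are saved under pics/ and viewed, at most 10 in all, crops included, and the job is handed in when it is done.

Besides the shell and the picture viewer there is one more tool, called after ">>>" as name(argument=value, ...) on one line, values as JSON. play_rows: Moves the arm, as the interface text tells. Shifts and turns lie within -1 to 1; 1 stands for 200 mm of shift or pi rad of turn. Its arguments: {"type":"object","properties":{"claw":{"type":"array"},"delta_pos":{"type":"array"},"delta_rot":{"type":"array"},"squeeze":{"type":"number"}},"required":["claw","delta_pos","delta_rot"]}

```bash
mkdir -p pics; ls
python3 - <<'E'
from bench import r
import cv2,numpy as np,pickle
s=r.read_state();print({k:np.round(v,3).tolist() for k,v in s.items()}, r.grip_point_offset)
d={}
for n in("scene","side"):
    c=r.camera(n);d[n]=c;cv2.imwrite(f"pics/{n}0.png",c["pixels"][:,:,::-1])
    print(n,np.round(c["camera_matrix"],1).tolist(),np.round(c["cam_to_world"],3).tolist(),[k for k in c])
pickle.dump(d,open("c0.pkl","wb"))
E
```

```text
pics
{'time': 0.0, 'joint_positions': [-1.188, 0.333, -0.065, 1.461, 0.022, 1.35, -0.088], 'joint_vel': [0.0, 0.002, -0.0, 0.0, -0.0, 0.0, -0.0], 'joint_torque': [0.001, -62.323, 0.026, -38.992, -0.061, 0.039, 0.0], 'ee_pos': [0.247, 0.574, 0.222], 'eef_rot': [0.201, 0.979, -0.001, -0.0], 'ft_force': [0.138, -0.397, 0.07], 'torque': [-0.006, -0.006, 0.017], 'grip_force': 0.0, 'width': 0.087} 0.0187
scene [[389.1, 0.0, 315.0], [0.0, 389.1, 204.4], [0.0, 0.0, 1.0]] [[0.799, -0.453, 0.395, 1.092], [0.601, 0.581, -0.549, -0.699], [0.019, 0.676, 0.736, 1.105], [0.0, 0.0, 0.0, 1.0]] ['pixels', 'camera_matrix', 'cam_to_world']
side [[411.8, 0.0, 316.0], [0.0, 411.8, 201.3], [0.0, 0.0, 1.0]] [[0.914, 0.201, -0.352, 0.189], [-0.404, 0.505, -0.762, -0.894], [0.024, 0.839, 0.543, 0.749], [0.0, 0.0, 0.0, 1.0]] ['pixels', 'camera_matrix', 'cam_to_world']
```

View pics/scene0.png

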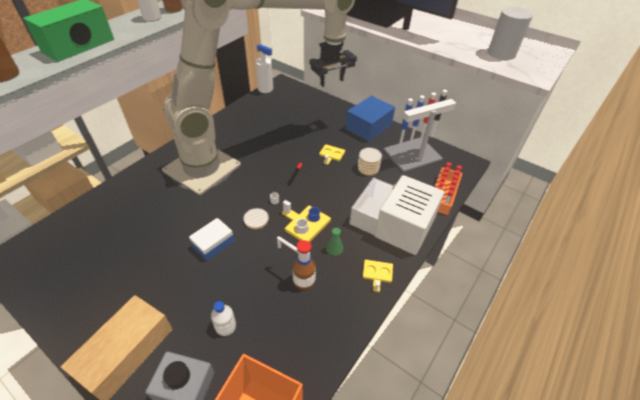

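View pics/side0.png

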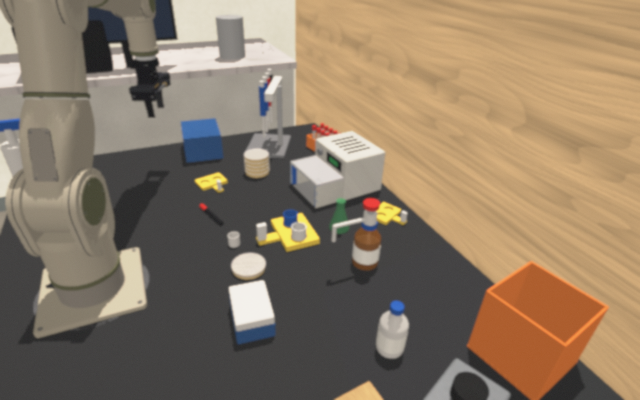

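The three yellow trays in the scene view are at (308,223), (332,153) and (378,271). The one at (308,223) is the largest and holds both cups, so it fits the description. A small white cup stands loose at (275,198). The white cup in the tray, at (302,226), is the larger one and the one meant. I'll confirm this in an enlarged crop and measure masks.

```bash
cat > h.py <<'E'
import numpy as np,cv2,pickle
def ray(c,uv,T=None):
    K=c["camera_matrix"];T=c["cam_to_world"] if T is None else T
    p=np.linalg.inv(K)@[uv[0],uv[1],1.]
    return T[:3,3],T[:3,:3]@(p*[1,-1,-1])
def onz(c,uv,z,T=None):
    o,d=ray(c,uv,T);return o+d*(z-o[2])/d[2]
def tri(rs):
    A=np.zeros((3,3));b=np.zeros(3)
    for o,d in rs:
        d=d/np.linalg.norm(d);M=np.eye(3)-np.outer(d,d);A+=M;b+=M@o
    p=np.linalg.solve(A,b)
    e=[np.linalg.norm(np.cross(p-o,d/np.linalg.norm(d))) for o,d in rs];return p,max(e)
def blobs(img,lo,hi,amin=25):
    hsv=cv2.cvtColor(img,cv2.COLOR_RGB2HSV);m=cv2.inRange(hsv,lo,hi)
    cs,_=cv2.findContours(m,cv2.RETR_EXTERNAL,cv2.CHAIN_APPROX_NONE)
    return sorted([c[:,0] for c in cs if cv2.contourArea(c)>=amin],key=len,reverse=True),m
E
python3 - <<'E'
from h import *
d=pickle.load(open("c0.pkl","rb"))
for n,(x,y) in(("scene",(245,145)),("side",(225,135))):
    im=d[n]["pixels"][y:y+150,x:x+200,::-1]
    cv2.imwrite(f"pics/{n}crop.png",cv2.resize(im,(800,600),interpolation=cv2.INTER_CUBIC))
    for name,lo,hi in(("yellow",(22,120,90),(34,255,255)),("red",(0,170,110),(6,255,255)),("blue",(108,120,50),(125,255,255))):
        for b in blobs(d[n]["pixels"],lo,hi)[0][:6]:
            bx=cv2.boundingRect(b);print(n,name,bx,np.round(onz(d[n],b.mean(0),.018)[:2],3))
E
```

```text
scene yellow (282, 206, 48, 34) [0.53  0.015]
scene yellow (363, 260, 30, 30) [ 0.852 -0.006]
scene yellow (319, 144, 26, 21) [0.383 0.394]
scene red (448, 166, 13, 28) [0.874 0.569]
scene red (438, 163, 13, 26) [0.83  0.571]
scene red (297, 241, 14, 12) [ 0.595 -0.067]
scene blue (348, 97, 46, 28) [0.353 0.777]
scene blue (310, 207, 9, 13) [0.533 0.073]
scene blue (258, 45, 13, 9) [-0.489  0.934]
scene blue (214, 301, 10, 11) [ 0.529 -0.403]
side yellow (258, 212, 62, 40) [0.523 0.001]
side yellow (194, 172, 34, 21) [0.379 0.376]
side yellow (377, 201, 28, 24) [ 0.848 -0.025]
side red (363, 198, 17, 12) [0.824 0.054]
side blue (184, 122, 38, 40) [0.408 0.673]
side blue (244, 326, 31, 16) [ 0.335 -0.309]
side blue (260, 85, 7, 30) [0.799 1.133]
side blue (0, 119, 19, 12) [-0.34   1.201]
side blue (283, 210, 14, 16) [0.552 0.084]
side blue (390, 300, 15, 15) [ 0.654 -0.357]
```

View pics/scenecrop.png

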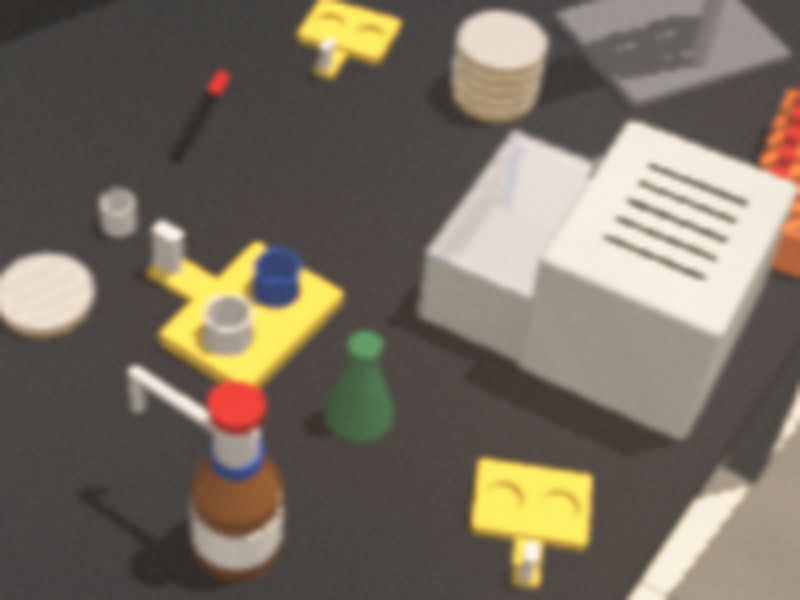

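View pics/sidecrop.png

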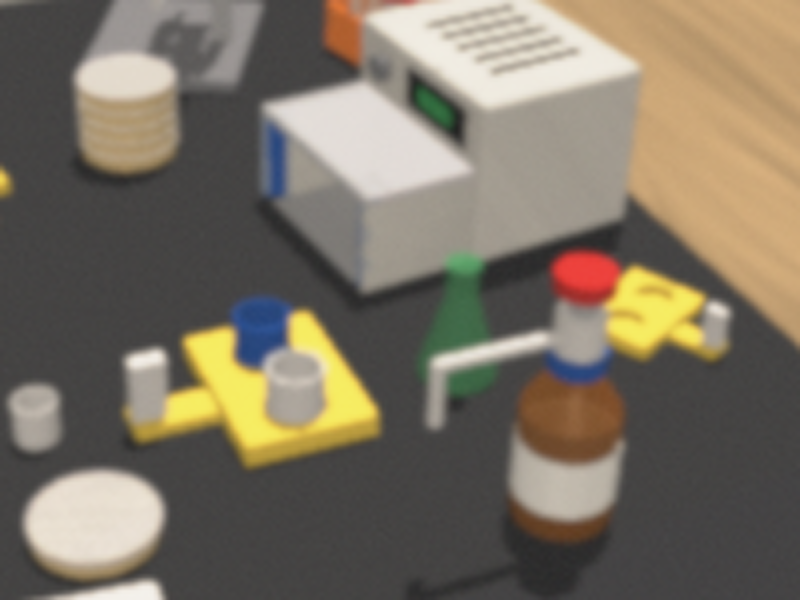

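The crop confirms the choice: the tray at (308,223) is the full-size one with both cups, blue at (314,211) and larger white at (302,226). The other two trays are empty and smaller. The grip top is at (286,202), the spout end at (279,247), the plunger at (304,246) and the bay mouth edge runs (374,178)–(352,207).

Run:
```python
from h import *
d=pickle.load(open("c0.pkl","rb"))
P={"plunger":((237,403),(586,273)),"spout_end":((138,407),(435,427)),"elbow":((133,371),(438,360)),"grip_top":((167,231),(146,357)),
"blue_rim":((279,261),(262,311)),"white_rim":((229,311),(296,367)),
"c_RL":((258,243),(185,338)),"c_RR":((162,335),(247,450)),"c_FL":((344,293),(306,312)),"c_FR":((247,380),(379,418)),
"roof_L":((516,133),(264,104)),"roof_R":((430,248),(364,192)),"roof_Rback":((532,290),(473,168)),"house_nl":((636,122),(365,10)),"house_nr":((543,252),(483,106)),
"flask_top":((365,342),(465,262)),"dish":((47,292),(95,520)),"stack":((500,42),(126,80)),"mcap":((218,84),(0,0)),"smallcup":((118,200),(36,398))}
off={"scene":(245,145),"side":(225,135)}
for k,(a,b) in P.items():
    u=[(np.array(p)+.5)/4-.5+off[n] for n,p in(("scene",a),("side",b))]
    p,e=tri([ray(d["scene"],u[0]),ray(d["side"],u[1])])
    print(k,np.round(p,3),round(e,4))
```

```text
plunger [ 0.675 -0.168  0.192] 0.0014
spout_end [ 0.574 -0.168  0.101] 0.0027
elbow [ 0.574 -0.169  0.153] 0.0006
grip_top [0.444 0.023 0.061] 0.0008
blue_rim [0.544 0.06  0.053] 0.0028
white_rim [ 0.543 -0.011  0.05 ] 0.0024
c_RL [0.494 0.094 0.017] 0.0011
c_RR [ 0.493 -0.046  0.014] 0.0012
c_FL [0.594 0.094 0.016] 0.0011
c_FR [ 0.59  -0.047  0.019] 0.0059
roof_L [0.641 0.306 0.088] 0.0009
roof_R [0.658 0.129 0.091] 0.0003
roof_Rback [0.757 0.138 0.091] 0.004
house_nl [0.745 0.326 0.15 ] 0.0008
house_nr [0.761 0.134 0.148] 0.0027
flask_top [ 0.679 -0.003  0.101] 0.0024
dish [ 0.375 -0.07   0.01 ] 0.0023
stack [0.551 0.426 0.072] 0.002
mcap [0.422 0.114 0.247] 0.0612
smallcup [0.366 0.042 0.035] 0.0023
```

>>> play_rows(claw=[0, 0, 0, 0, 0, 0, 0, 0], delta_pos=[[0, 0, 0], [0, 0, 0], [0, 0, 0], [-0.08, -0.22, 0], [-0.08, -0.22, 0], [-0.08, -0.22, 0], [-0.08, -0.22, 0], [-0.08, -0.22, 0]], delta_rot=[[0, 0, -0.043], [0, 0, -0.043], [0, 0, -0.043], [0, 0, 0], [0, 0, 0], [0, 0, 0], [0, 0, 0], [0, 0, 0]])

```text
time: 0.9
ee_pos: [0.3269, 0.3522, 0.2223]
eef_rot: [0.0, 1.0, -0.0, -0.0]
ft_force: [1.2, -0.2, -1.4]
width: 0.087
grip_force: 0.0
```

>>> play_rows(claw=[0, 0, 0, 0, 0, 0, 0, 0], delta_pos=[[-0.08, -0.22, 0], [-0.08, -0.22, 0], [-0.08, -0.22, 0], [-0.08, -0.22, 0], [-0.08, -0.22, 0], [-0.08, -0.22, 0], [-0.04, -0.11, 0], [0, 0, 0]], delta_rot=[[0, 0, 0], [0, 0, 0], [0, 0, 0], [0, 0, 0], [0, 0, 0], [0, 0, 0], [0, 0, 0], [0, 0, 0]])

```text
time: 1.7
ee_pos: [0.4311, 0.0647, 0.2225]
eef_rot: [0.003, 1.0, -0.0, 0.0]
ft_force: [-0.6, 0.1, 1.0]
width: 0.087
grip_force: 0.0
```

```bash
cat >> h.py <<'E'
def wT(s,c):
    from scipy.spatial.transform import Rotation as R
    T=np.eye(4);T[:3,:3]=R.from_quat(s["eef_rot"]).as_matrix();T[:3,3]=s["ee_pos"];return T@c["hand_eye"]
def todo(s,p,yaw=0.):
    "remaining shift (row units) and tool-z turn (row units) to world TCP p with tool x at yaw+pi"
    from scipy.spatial.transform import Rotation as R
    Rm=R.from_quat(s["eef_rot"]).as_matrix();G=R.from_euler("z",yaw).as_matrix()@np.diag([-1,1,-1])
    return np.round(Rm.T@(np.array(p)-s["ee_pos"])/.2,4),np.round(R.from_matrix(Rm.T@G).as_rotvec()/np.pi,4)
E
python3 - <<'E'
from bench import r
from h import *
s=r.read_state();c=r.camera("wrist");pickle.dump((s,c),open("w1.pkl","wb"))
cv2.imwrite("pics/w1.png",c["pixels"][:,:,::-1])
print(s["time"],np.round(s["ee_pos"],4),np.round(s["eef_rot"],4),np.round(s["joint_positions"],2))
print(todo(s,(.444,.024,.026)), np.round(c["hand_eye"],3).tolist(),[k for k in c])
d=pickle.load(open("c0.pkl","rb"))
for n,uv in(("marker-red",(299,166)),("marker-end",(289.5,184)),("tipbox",(211,238)),):print(n,np.round(onz(d["scene"],uv,.01),3))
print("reagent",tri([ray(d["scene"],(219,307)),ray(d["side"],(397,306))]))
E
```

```text
1.7 [0.4311 0.0647 0.2225] [ 3.1e-03  1.0e+00 -1.0e-04  0.0e+00] [-0.61 -0.11  0.34  1.94  0.04  1.3   1.28]
(array([-0.0657, -0.2032,  0.9824]), array([-0.   ,  0.   , -0.002])) [[-0.001, 0.968, 0.249, 0.067], [1.0, 0.001, -0.0, -0.001], [-0.0, 0.249, -0.968, -0.161], [0.0, 0.0, 0.0, 1.0]] ['pixels', 'camera_matrix', 'hand_eye']
marker-red [0.32  0.252 0.01 ]
marker-end [0.357 0.144 0.01 ]
tipbox [ 0.312 -0.235  0.01 ]
reagent (array([ 0.58790422, -0.43430511,  0.12532581]), np.float64(0.00015623570142166647))
```

View pics/w1.png

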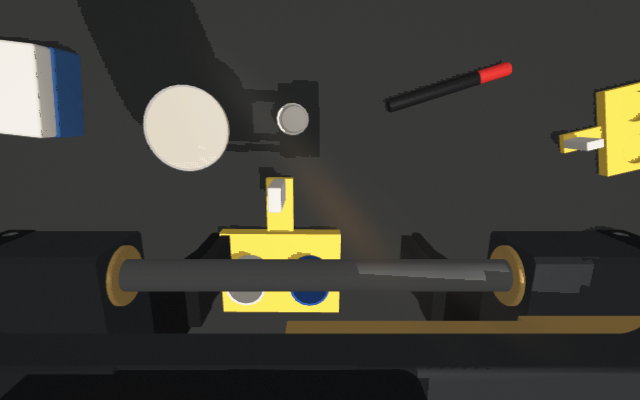

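The wrist view shows the tray grip's top at about (275,200), the tray edges square to the image and no obstacle within finger reach. Next I'll locate the grip by mask.

Run:
```python
from h import *
s,c=pickle.load(open("w1.pkl","rb"));T=wT(s,c);im=c["pixels"]
b,m=blobs(im[170:235,250:310],(0,0,150),(180,60,255),10)
for x in b: 
    bx=cv2.boundingRect(x);print(bx)
    x0,y0,w,h=bx[0]+250,bx[1]+170,bx[2],bx[3]
    print([np.round(onz(c,(u,y0),.06,T),4).tolist() for u in(x0,x0+w)],[np.round(onz(c,(u,y0+h),.06,T),4).tolist() for u in(x0,x0+w)])
# tray rear edge on both sides, z=.018
hs=cv2.cvtColor(im,cv2.COLOR_RGB2HSV);y=cv2.inRange(hs,(22,120,90),(34,255,255))
for u in(235,250,310,330):
    v=np.where(y[200:260,u])[0][0]+200;print(u,v,np.round(onz(c,(u,v),.018,T),4))
for v in(305,):
    u=np.where(y[v])[0];u=u[(u>200)&(u<360)];print([np.round(onz(c,(k,v),.018,T),4) for k in(u[0],u[-1]+1)])
```

```text
(18, 10, 17, 33)
[[0.4233, 0.0185, 0.06], [0.4234, 0.0349, 0.06]] [[0.4566, 0.0171, 0.06], [0.4567, 0.034, 0.06]]
235 229 [ 0.4873 -0.0274  0.018 ]
250 229 [ 0.4874 -0.0104  0.018 ]
310 229 [0.4879 0.0579 0.018 ]
330 229 [0.488  0.0806 0.018 ]
[array([ 0.5838, -0.0483,  0.018 ]), array([0.5848, 0.0919, 0.018 ])]
```

>>> play_rows(claw=[0, 0, 0, 0, 0, 0, 0, 0], delta_pos=[[-0.033, -0.104, 0.1], [-0.033, -0.104, 0.1], [0, 0, 0.2], [0, 0, 0.2], [0, 0, 0.2], [0, 0, 0.12], [0, 0, 0.06], [0, 0, 0]], delta_rot=[[0, 0, -0.002], [0, 0, 0], [0, 0, 0], [0, 0, 0], [0, 0, 0], [0, 0, 0], [0, 0, 0], [0, 0, 0]])

```text
time: 2.55
ee_pos: [0.4427, 0.0273, 0.0255]
eef_rot: [-0.004, 1.0, -0.0, -0.001]
ft_force: [0.4, -0.4, -0.2]
width: 0.0869
grip_force: 0.0
```

>>> play_rows(claw=[0.8, 0.8, 0.9, 1, 1, 1, 1, 1], delta_pos=[[0, 0, 0], [0, 0, 0], [0, 0, 0], [0, 0, 0], [0, 0, 0], [0, 0, 0], [0, 0, 0], [0, 0, 0]], delta_rot=[[0, 0, 0], [0, 0, 0], [0, 0, 0], [0, 0, 0], [0, 0, 0], [0, 0, 0], [0, 0, 0], [0, 0, 0]], squeeze=20)

```text
time: 3.35
ee_pos: [0.4437, 0.0266, 0.0265]
eef_rot: [-0.003, 1.0, 0.0, -0.0]
ft_force: [0.0, -0.2, -0.6]
width: 0.0309
grip_force: 0.0
```

Run:
```python
from bench import r
from h import *
s=r.read_state();print(np.round(s["ee_pos"],4),np.round(s["eef_rot"],4),s["width"],s["grip_force"],s["ft_force"])
for n in("side","scene"):
    c=r.camera(n);pickle.dump(c,open(f"g_{n}.pkl","wb"))
    cv2.imwrite(f"pics/g_{n}.png",cv2.resize(c["pixels"][120:270,200:420,::-1],None,fx=3,fy=3))
```

```text
[0.4437 0.0266 0.0265] [-0.0029  1.      0.     -0.    ] 0.03092618581630646 0.0 [ 0.0192166  -0.23859047 -0.55618599]
```

>>> play_rows(claw=[1, 1, 1, 1, 1], delta_pos=[[0, 0, 0], [0, 0, 0], [0, 0, 0], [0, 0, 0], [0, 0, 0]], delta_rot=[[0, 0, 0], [0, 0, 0], [0, 0, 0], [0, 0, 0], [0, 0, 0]], squeeze=20)

```text
time: 3.95
ee_pos: [0.4437, 0.0263, 0.0265]
eef_rot: [-0.003, 1.0, -0.0, -0.0]
ft_force: [0.0, -3.2, 0.8]
width: 0.0138
grip_force: 20.0
```

>>> play_rows(claw=[1, 1, 1, 1, 1, 1, 1, 1], delta_pos=[[-0.003, -0.02, 0], [-0.005, -0.04, 0], [-0.008, -0.06, 0], [-0.008, -0.06, 0], [-0.008, -0.06, 0], [-0.008, -0.06, 0], [-0.008, -0.06, 0], [-0.008, -0.06, 0]], delta_rot=[[0, 0, 0], [0, 0, 0], [0, 0, 0], [0, 0, 0], [0, 0, 0], [0, 0, 0], [0, 0, 0], [0, 0, 0]])

```text
time: 4.75
ee_pos: [0.4555, -0.0576, 0.0265]
eef_rot: [-0.003, 1.0, 0.0, 0.0]
ft_force: [0.4, 2.6, -1.1]
width: 0.0141
grip_force: 20.0
```

>>> play_rows(claw=[1, 1, 1, 1, 1, 1, 1, 1], delta_pos=[[-0.008, -0.06, 0], [-0.008, -0.06, 0], [-0.008, -0.06, 0], [-0.008, -0.06, 0], [-0.008, -0.06, 0], [-0.008, -0.06, 0], [-0.008, -0.06, 0], [-0.008, -0.05, 0]], delta_rot=[[0, 0, 0], [0, 0, 0], [0, 0, 0], [0, 0, 0], [0, 0, 0], [0, 0, 0], [0, 0, 0], [0, 0, 0]])

```text
time: 5.55
ee_pos: [0.4688, -0.1515, 0.0265]
eef_rot: [-0.003, 1.0, 0.0, -0.0]
ft_force: [-0.4, 4.9, 1.4]
width: 0.0138
grip_force: 20.1
```

>>> play_rows(claw=[1, 1, 1, 1, 1, 1, 1, 1], delta_pos=[[-0.008, -0.05, 0], [-0.008, -0.05, 0], [-0.008, -0.05, 0], [-0.008, -0.04, 0], [0, -0.03, 0], [0, -0.02, 0], [0, 0, 0], [0, 0, 0]], delta_rot=[[0, 0, 0], [0, 0, 0], [0, 0, 0], [0, 0, 0], [0, 0, 0], [0, 0, 0], [0, 0, 0], [0, 0, 0]])

```text
time: 6.35
ee_pos: [0.4754, -0.1999, 0.0265]
eef_rot: [-0.002, 1.0, -0.0, 0.0]
ft_force: [0.3, -0.2, -0.7]
width: 0.0141
grip_force: 20.0
```

Run:
```python
from bench import r
from h import *
s=r.read_state();print(np.round(s["ee_pos"],4),np.round(s["eef_rot"],4),s["width"],s["grip_force"],s["ft_force"])
o=np.zeros((0,800,3),np.uint8)
for n,(x,y) in(("scene",(200,180)),("side",(250,190))):
    c=r.camera(n);pickle.dump(c,open(f"m_{n}.pkl","wb"))
    o=np.vstack([o,cv2.resize(c["pixels"][y:y+75,x:x+200,::-1] if 0 else c["pixels"][y:y+100,x:x+133,::-1],(800,600),interpolation=cv2.INTER_CUBIC)[:0]])
    cv2.imwrite(f"pics/m_{n}.png",cv2.resize(c["pixels"][y:y+100,x:x+133,::-1],(665,500),interpolation=cv2.INTER_CUBIC))
a=cv2.imread("pics/m_scene.png");b=cv2.imread("pics/m_side.png")
cv2.imwrite("pics/m.png",cv2.resize(np.hstack([a,b]),None,fx=.6,fy=.6))
```

```text
[ 0.4754 -0.1999  0.0265] [-2.4e-03  1.0e+00 -5.0e-04  2.0e-04] 0.014104896342539482 19.983974704518914 [ 0.32134645 -0.22318253 -0.69642208]
```

View pics/m.png

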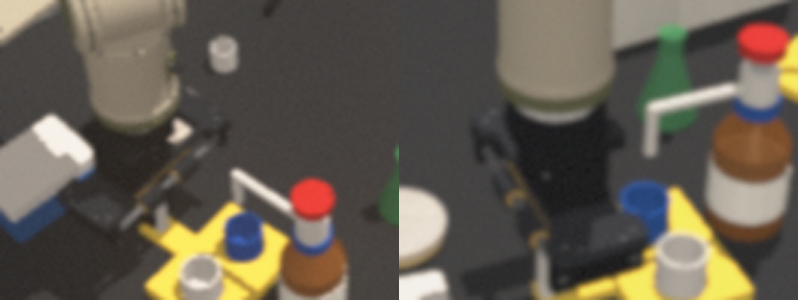

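Both cups are upright in the tray. The blue cup is at crop (244,229) in the scene half and (644,200) in the side half, close to the spout tip at (238,203) and (651,153).

Run:
```python
from h import *
c={n:pickle.load(open(f"m_{n}.pkl","rb")) for n in("scene","side")}
f=lambda p,o:(np.array(p)+.5)/3-.5+o
for k,a,b in(("blue",(244,229),(245,199)),("spout",(238,203),(252,153)),("plunger",(312,198),(364,43)),("white",(201,273),(283,248))):
    p,e=tri([ray(c["scene"],f(a,(200,180))),ray(c["side"],f(b,(250,190)))]);print(k,np.round(p,4),round(e,4))
# mask refinement of the blue cup: compare centroid in both initial and current views
d=pickle.load(open("c0.pkl","rb"))
for cc,nm,w in((d,"before",((300,200,335,225),(275,200,305,235))),(c,"now",((262,240,300,275),(315,240,345,280)))):
    R=[]
    for n,(x0,y0,x1,y1) in zip(("scene","side"),w):
        hs=cv2.cvtColor(cc[n]["pixels"],cv2.COLOR_RGB2HSV)[y0:y1,x0:x1];m=cv2.inRange(hs,(108,120,30),(125,255,255));v,u=np.nonzero(m)
        R.append(ray(cc[n],(u.mean()+x0,v.mean()+y0)));print(n,len(u),u.mean()+x0,v.mean()+y0)
    print(nm,tri(R))
```

```text
blue [ 0.5748 -0.1628  0.047 ] 0.0007
spout [ 0.5754 -0.1694  0.1025] 0.0007
plunger [ 0.674  -0.1684  0.1897] 0.0019
white [ 0.5759 -0.2339  0.0493] 0.0002
scene 93 313.80645161290323 213.43010752688173
side 157 289.4267515923567 216.23566878980893
before (array([0.54254906, 0.05933227, 0.03710339]), np.float64(0.00023924870405667042))
scene 123 280.7560975609756 258.3577235772358
side 183 331.8633879781421 257.8688524590164
now (array([ 0.57629793, -0.1657741 ,  0.04094415]), np.float64(0.0008387023317585246))
```

>>> play_rows(claw=[1, 1, 1, 0.6, 0.6, 0.6, 0.6, 0.6], delta_pos=[[0, -0.01, 0], [0, -0.01, 0], [0, 0, 0], [0, 0, 0], [0, 0, 0], [0, 0, 0], [0, 0, 0], [0, 0, 0]], delta_rot=[[0, 0, 0], [0, 0, 0], [0, 0, 0], [0, 0, 0], [0, 0, 0], [0, 0, 0], [0, 0, 0], [0, 0, 0]])

```text
time: 7.25
ee_pos: [0.4754, -0.2034, 0.0265]
eef_rot: [-0.003, 1.0, -0.0, 0.0]
ft_force: [-0.7, 0.3, 0.3]
width: 0.0344
grip_force: 0.0
```

>>> play_rows(claw=[0.6, 0.6, 0.6, 0.6, 1, 1, 1, 1], delta_pos=[[0, 0, -0.05], [0, 0, -0.15], [0, 0, -0.2], [0, 0, -0.2], [0, 0, -0.2], [0, 0, -0.2], [0, 0, -0.15], [0, 0, 0]], delta_rot=[[0, 0, 0], [0, 0, 0], [0, 0, 0], [0, 0, 0], [0, 0, 0], [0, 0, 0], [0, 0, 0], [0, 0, 0]])

```text
time: 8.05
ee_pos: [0.477, -0.2042, 0.2614]
eef_rot: [-0.003, 1.0, -0.0, 0.004]
ft_force: [-0.0, -0.6, -0.6]
width: 0.0105
grip_force: 0.0
```

Run:
```python
from bench import r
from h import *
s=r.read_state();print(np.round(s["ee_pos"],4),s["width"]);print(todo(s,(.6745,-.168,.215)))
R=[]
for n,(x0,y0,x1,y1) in zip(("scene","side"),((262,240,300,275),(315,240,345,280))):
    c=r.camera(n);pickle.dump(c,open(f"m2_{n}.pkl","wb"))
    hs=cv2.cvtColor(c["pixels"],cv2.COLOR_RGB2HSV)[y0:y1,x0:x1];m=cv2.inRange(hs,(108,120,30),(125,255,255));v,u=np.nonzero(m)
    R.append(ray(c,(u.mean()+x0,v.mean()+y0)));print(n,len(u))
print(tri(R))
c=r.camera("wrist");pickle.dump((s,c),open("w2.pkl","wb"))
cs=[pickle.load(open(f"m2_{n}.pkl","rb"))["pixels"] for n in("scene","side")]
cv2.imwrite("pics/m2.png",np.hstack([cv2.resize(cs[0][180:280,220:330,::-1],None,fx=3.6,fy=3.6,interpolation=2),cv2.resize(cs[1][190:290,275:385,::-1],None,fx=3.6,fy=3.6,interpolation=2)]))
```

```text
[ 0.477  -0.2042  0.2614] 0.010520524176088885
(array([-0.9866,  0.1762,  0.2392]), array([-0.0003,  0.0023,  0.0016]))
scene 119
side 244
(array([ 0.57449317, -0.16452249,  0.03453814]), np.float64(0.0008160080923157994))
```

View pics/m2.png

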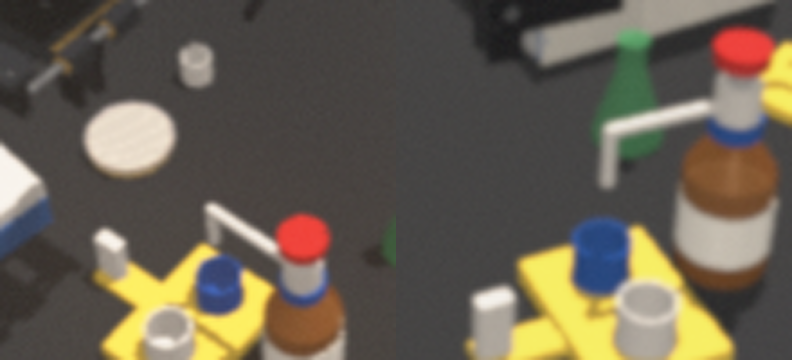

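The tray is released with both cups upright. The blue rim is at (220,271) and (602,235), and the spout tip at (213,242) and (607,186).

Run:
```python
from h import *
c={n:pickle.load(open(f"m2_{n}.pkl","rb")) for n in("scene","side")}
f=lambda p,o:(np.array(p)+.5)/3.6-.5+o
for k,a,b in(("blue",(220,270),(206,234)),("spout",(213,242),(211,186)),("plunger",(302,235),(346,48)),("white",(169,322),(250,295)),("grip",(111,240),(98,295))):
    p,e=tri([ray(c["scene"],f(a,(220,180))),ray(c["side"],f(b,(275,190)))]);print(k,np.round(p,4),round(e,4))
```

```text
blue [ 0.5747 -0.1637  0.0536] 0.0019
spout [ 0.5739 -0.1688  0.1014] 0.0017
plunger [ 0.6733 -0.1681  0.1926] 0.0018
white [ 0.5749 -0.2333  0.0534] 0.0016
grip [ 0.4761 -0.2011  0.0596] 0.0007
```

Run:
```python
from h import *
s,c=pickle.load(open("w2.pkl","rb"));T=wT(s,c);im=c["pixels"]
for nm,lo,hi,z in(("blue",(108,120,30),(125,255,255),.051),("yellow",(22,120,90),(34,255,255),.018),("white",(0,0,150),(180,45,255),.1),("red",(0,170,90),(6,255,255),.195)):
    for b in blobs(im,lo,hi,40)[0][:8]:
        x,y,w,h=cv2.boundingRect(b);print(nm,(x,y,w,h),[np.round(onz(c,p,z,T)[:2],4).tolist() for p in((x,y),(x+w,y+h),(x+w/2,y+h/2))])
```

```text
blue (60, 292, 38, 28) [[0.6201, -0.5155], [0.6588, -0.4754], [0.6392, -0.4957]]
yellow (259, 162, 115, 98) [[0.4647, -0.2723], [0.5909, -0.1285], [0.5254, -0.2031]]
white (211, 0, 127, 87) [[0.3157, -0.2941], [0.3852, -0.1847], [0.3494, -0.2411]]
white (391, 44, 81, 84) [[0.3494, -0.1392], [0.4208, -0.0595], [0.384, -0.1005]]
white (98, 292, 38, 15) [[0.592, -0.4342], [0.6097, -0.3964], [0.6008, -0.4154]]
white (529, 61, 30, 32) [[0.3627, -0.0162], [0.3895, 0.0154], [0.3759, -0.0006]]
white (311, 169, 12, 23) [[0.4598, -0.209], [0.4824, -0.1973], [0.471, -0.2032]]
white (140, 246, 18, 13) [[0.5396, -0.3831], [0.5539, -0.3664], [0.5467, -0.3748]]
```

The blue cup sits about 4 mm to +y of the spout, so I'll re-grip and nudge the tray before pressing.

>>> play_rows(claw=[0.55, 0.55, 0.55, 0.55, 0.55, 0.55, 0.55, 0.55], delta_pos=[[0.008, 0.004, 0.1], [0, 0, 0.15], [0, 0, 0.2], [0, 0, 0.2], [0, 0, 0.2], [0, 0, 0.2], [0, 0, 0.125], [0, 0, 0]], delta_rot=[[0, 0, 0], [0, 0, 0], [0, 0, 0], [0, 0, 0], [0, 0, 0], [0, 0, 0], [0, 0, 0], [0, 0, 0]])

```text
time: 9.0
ee_pos: [0.4702, -0.2016, 0.0176]
eef_rot: [-0.003, 1.0, 0.001, -0.004]
ft_force: [0.7, -0.4, 0.7]
width: 0.0388
grip_force: 0.0
```

>>> play_rows(claw=[1, 1, 1, 1, 1, 1, 1, 1], delta_pos=[[0, 0, 0], [0, 0, 0], [0, 0, 0], [0, 0, 0], [0, 0, 0], [0, -0.01, 0], [0, -0.012, 0], [0, 0, 0]], delta_rot=[[0, 0, 0], [0, 0, 0], [0, 0, 0], [0, 0, 0], [0, 0, 0], [0, 0, 0], [0, 0, 0], [0, 0, 0]])

```text
time: 9.8
ee_pos: [0.4747, -0.2046, 0.0224]
eef_rot: [-0.004, 1.0, 0.002, 0.0]
ft_force: [-2.7, 9.7, 12.0]
width: 0.0141
grip_force: 20.2
```

>>> play_rows(claw=[0.6, 0.6, 0.6, 0.6, 0.6, 0.6, 0.6, 0.6], delta_pos=[[0, 0, 0], [0, 0, 0], [0, 0, 0], [0, 0, 0], [0, 0, -0.1], [0, 0, -0.2], [0, 0, -0.2], [0, 0, -0.2]], delta_rot=[[0, 0, 0], [0, 0, 0], [0, 0, 0], [0, 0, 0], [0, 0, 0], [0, 0, 0], [0, 0, 0], [0, 0, 0]])

```text
time: 10.6
ee_pos: [0.4734, -0.2071, 0.1629]
eef_rot: [-0.003, 1.0, -0.0, -0.0]
ft_force: [0.9, 0.6, 0.0]
width: 0.0348
grip_force: 0.0
```

>>> play_rows(claw=[1, 1, 1, 1, 1, 1, 1, 1], delta_pos=[[0, 0, -0.2], [0, 0, -0.2], [0, 0, -0.075], [0, 0, 0], [0, 0, 0], [0, 0, 0], [0, 0, 0], [0, 0, 0]], delta_rot=[[0, 0, 0], [0, 0, 0], [0, 0, 0], [0, 0, 0], [0, 0, 0], [0, 0, 0], [0, 0, 0], [0, 0, 0]])

```text
time: 11.4
ee_pos: [0.4735, -0.2068, 0.2557]
eef_rot: [-0.003, 1.0, 0.0, -0.001]
ft_force: [-0.8, 0.3, 0.3]
width: 0.0001
grip_force: 0.0
```

Run:
```python
from bench import r
from h import *
s=r.read_state();print(np.round(s["ee_pos"],4),s["width"]);print(todo(s,(.6745,-.168,.215)))
R=[];x=[]
for n,(x0,y0,x1,y1) in zip(("scene","side"),((262,240,300,275),(315,240,345,280))):
    c=r.camera(n);pickle.dump(c,open(f"m3_{n}.pkl","wb"))
    hs=cv2.cvtColor(c["pixels"],cv2.COLOR_RGB2HSV)[y0:y1,x0:x1];m=cv2.inRange(hs,(108,120,30),(125,255,255));v,u=np.nonzero(m)
    R.append(ray(c,(u.mean()+x0,v.mean()+y0)));print(n,len(u))
print(tri(R))
c=r.camera("wrist");T=wT(s,c)
for b in blobs(c["pixels"],(22,120,90),(34,255,255),400)[0][:2]:
    x,y,w,h=cv2.boundingRect(b);print((x,y,w,h),[np.round(onz(c,p,.018,T)[:2],4).tolist() for p in((x,y),(x+w,y+h))])
```

```text
[ 0.4735 -0.2068  0.2557] 7.788344108695781e-05
(array([-1.0061,  0.188 ,  0.2022]), array([ 0.0001, -0.0004,  0.0018]))
scene 115
side 243
(array([ 0.57421862, -0.16532295,  0.03563119]), np.float64(0.001012987674193495))
(261, 164, 114, 95) [[0.4608, -0.2713], [0.581, -0.1308]]
```

>>> play_rows(claw=[1, 1, 1, 1, 1, 1, 1, 1], delta_pos=[[-0.1, 0.02, 0], [-0.2, 0.035, 0], [-0.2, 0.035, 0], [-0.2, 0.035, 0], [-0.2, 0.035, 0], [-0.1, 0.028, 0.05], [0, 0, 0.1], [0, 0, 0]], delta_rot=[[0, 0, 0], [0, 0, 0], [0, 0, 0], [0, 0, 0], [0, 0, 0], [0, 0, 0], [0, 0, 0], [0, 0, 0]])

```text
time: 12.35
ee_pos: [0.6729, -0.1674, 0.2229]
eef_rot: [-0.003, 1.0, 0.0, -0.003]
ft_force: [-0.4, -0.3, -0.3]
width: 0.0006
grip_force: 0.0
```

Run:
```python
from bench import r
from h import *
s=r.read_state();print(s["time"],np.round(s["ee_pos"],4),s["ft_force"]);print(todo(s,(.6745,-.168,.195)))
```

```text
12.35 [ 0.6729 -0.1674  0.2229] [-0.43487474 -0.32967388 -0.31049029]
(array([-0.0088, -0.0033,  0.1396]), array([ 0.0002, -0.0017,  0.002 ]))
```

>>> play_rows(claw=[1, 1, 1, 1, 1, 1, 1, 1], delta_pos=[[-0.004, 0, 0.06], [0, 0, 0.05], [0, 0, 0.04], [0, 0, 0.02], [0, 0, 0.02], [0, 0, 0.015], [0, 0, 0.01], [0, 0, 0]], delta_rot=[[0, 0, 0], [0, 0, 0], [0, 0, 0], [0, 0, 0], [0, 0, 0], [0, 0, 0], [0, 0, 0], [0, 0, 0]])

```text
time: 13.15
ee_pos: [0.6742, -0.1682, 0.1843]
eef_rot: [-0.003, 1.0, 0.0, 0.0]
ft_force: [-4.8, 1.8, 8.3]
width: 0.0005
grip_force: 3.7
```

>>> play_rows(claw=[1, 1, 1, 1], delta_pos=[[0, 0, 0.01], [0, 0, 0.01], [0, 0, 0.01], [0, 0, 0]], delta_rot=[[0, 0, 0], [0, 0, 0], [0, 0, 0], [0, 0, 0]])

```text
time: 13.55
ee_pos: [0.6743, -0.1682, 0.1795]
eef_rot: [-0.003, 1.0, 0.0, 0.001]
ft_force: [-8.2, 2.0, 13.4]
width: 0.0003
grip_force: 6.7
```

>>> play_rows(claw=[1, 1, 1, 1], delta_pos=[[0, 0, 0.01], [0, 0, 0.01], [0, 0, 0], [0, 0, 0]], delta_rot=[[0, 0, 0], [0, 0, 0], [0, 0, 0], [0, 0, 0]])

```text
time: 13.95
ee_pos: [0.6744, -0.1683, 0.1792]
eef_rot: [-0.003, 1.0, 0.001, 0.002]
ft_force: [-17.8, 6.1, 36.4]
width: 0.0003
grip_force: 18.0
```

The plunger is on its stop: 36 N and z no longer moving. Retreating now.

>>> play_rows(claw=[1, 1, 1, 1, 0.6, 0.6, 0.6, 0.6], delta_pos=[[0, 0, -0.05], [0, 0, -0.1], [0, 0, -0.15], [0, 0, -0.15], [0.1, -0.02, 0], [0.2, -0.04, 0], [0.2, -0.04, 0], [0.2, -0.04, 0]], delta_rot=[[0, 0, 0], [0, 0, 0], [0, 0, 0], [0, 0, 0], [0, 0, 0], [0, 0, 0], [0, 0, 0], [0, 0, 0]])

```text
time: 14.75
ee_pos: [0.5332, -0.1972, 0.2633]
eef_rot: [-0.003, 1.0, 0.0, 0.0]
ft_force: [0.3, 0.2, 1.0]
width: 0.0249
grip_force: 0.0
```

>>> play_rows(claw=[0.6, 0.6, 0.6, 0.6], delta_pos=[[0.2, -0.04, 0], [0.1, -0.02, 0], [0, 0, 0], [0, 0, 0]], delta_rot=[[0, 0, 0], [0, 0, 0], [0, 0, 0], [0, 0, 0]])

```text
time: 15.15
ee_pos: [0.4752, -0.2089, 0.264]
eef_rot: [-0.003, 1.0, 0.0, 0.001]
ft_force: [0.7, -0.1, 0.0]
width: 0.0347
grip_force: 0.0
```

Run:
```python
from bench import r
from h import *
s=r.read_state();print(s["time"],np.round(s["ee_pos"],4))
c=r.camera("wrist");T=wT(s,c);im=c["pixels"]
for b in blobs(im,(22,120,90),(34,255,255),400)[0][:2]:
    x,y,w,h=cv2.boundingRect(b);print((x,y,w,h),[np.round(onz(c,p,.018,T)[:2],4).tolist() for p in((x,y),(x+w,y+h))])
for b in blobs(im,(0,0,150),(180,45,255),40)[0][:8]:
    x,y,w,h=cv2.boundingRect(b)
    if w<16:print((x,y,w,h),[np.round(onz(c,p,.06,T)[:2],4).tolist() for p in((x,y),(x+w,y+h))])
cs=[]
for n in("scene","side"):
    c=r.camera(n);pickle.dump(c,open(f"m4_{n}.pkl","wb"));cs.append(c["pixels"])
cv2.imwrite("pics/m4.png",np.hstack([cv2.resize(cs[0][160:285,220:345,::-1],(399,399),interpolation=2),cv2.resize(cs[1][155:280,270:395,::-1],(399,399),interpolation=2)]))
cv2.imwrite("pics/bay.png",np.hstack([cv2.resize(cs[0][170:270,345:445,::-1],(400,400),interpolation=2),cv2.resize(cs[1][125:225,285:385,::-1],(400,400),interpolation=2)]))
print(todo(s,(.4745,-.206,.026)))
```

```text
15.15 [ 0.4752 -0.2089  0.264 ]
(263, 161, 113, 99) [[0.4607, -0.2722], [0.5885, -0.1298]]
(314, 169, 12, 23) [[0.4636, -0.2107], [0.4891, -0.1973]]
(array([0.0053, 0.0139, 1.1899]), array([0.0002, 0.0006, 0.0019]))
```

View pics/m4.png

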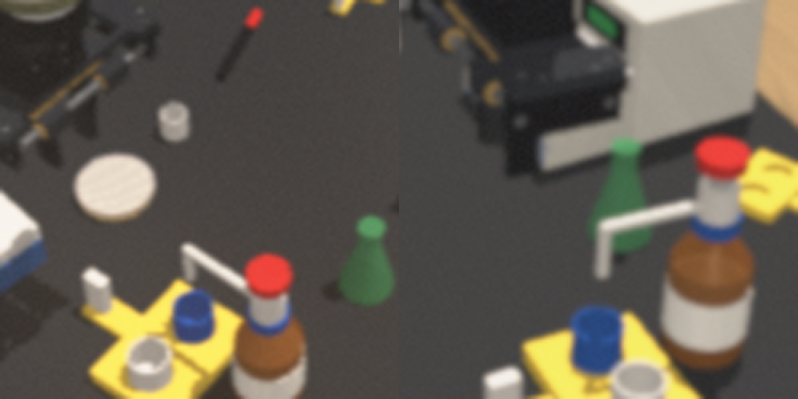

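View pics/bay.png

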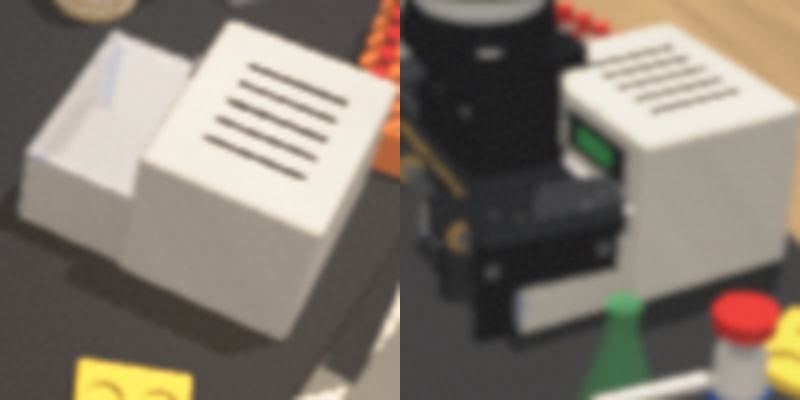

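The plunger is back up, the cups are upright and the blue cup is under the spout. In the bay crop, the housing top corners are at (232,22), (141,158), (318,236) and (396,98), and the mouth roof corners at (30,155) and (116,32). I'll fit the incubator pose from those known sizes.

Run:
```python
from h import *
from scipy.optimize import least_squares
d=pickle.load(open("c0.pkl","rb"))
f=lambda p,o:(np.array(p)+.5)/4-.5+o
S=[((.102,.1,.15),(232,22)),((.102,-.1,.15),(141,158)),((.262,-.1,.15),(318,236)),((.262,.1,.15),(396,98)),((0,-.091,.088),(30,155)),((0,.091,.088),(116,32))]
D=[((.102,.1,.15),(365,10)),((.102,-.1,.15),(483,106)),((.262,-.1,.15),(638,68)),((0,-.091,.088),(364,192)),((0,.091,.088),(264,104))]
pts=[(m,onz(d["scene"],f(p,(345,170)),m[2])) for m,p in S],[(m,onz(d["side"],f(p,(225,135)),m[2])) for m,p in D]
for q in(pts[0],pts[1],pts[0]+pts[1]):
    g=lambda v:np.concatenate([np.array([v[0]+np.cos(v[2])*m[0]-np.sin(v[2])*m[1],v[1]+np.sin(v[2])*m[0]+np.cos(v[2])*m[1]])-w[:2] for m,w in q])
    o=least_squares(g,(.65,.22,.1));print(np.round(o.x,4),np.round(o.fun*1e3,1))
x,y,a=o.x
for k in(-.25,-.15,-.1,-.048): print("grip at",k,np.round((x+k*np.cos(a),y+k*np.sin(a)),4))
```

```text
[0.6492 0.2156 0.0811] [ 0.1  1.1 -2.8 -4.7  2.8 -6.2  1.7 11.7 -4.4 -0.4  2.6 -1.5]
[0.6484 0.2191 0.0765] [-2.7 -0.8 -0.4  1.2  7.  -0.9 -4.9 -5.4  1.   5.9]
[0.6488 0.2174 0.0779] [ 0.1  2.5 -3.5 -3.3  2.1 -5.3  1.8 12.7 -5.1  1.3  2.5  0.2 -2.4 -2.4
  0.1 -0.4  7.5 -2.3 -4.4 -7.2  1.3  4.1]
grip at -0.25 [0.3996 0.1979]
grip at -0.15 [0.4993 0.2057]
grip at -0.1 [0.5491 0.2096]
grip at -0.048 [0.601  0.2136]
```

>>> play_rows(claw=[0.6, 0.6, 0.6, 0.6, 0.6, 0.6, 0.6, 0.6], delta_pos=[[0.004, 0.022, 0.1], [0, 0, 0.2], [0, 0, 0.2], [0, 0, 0.2], [0, 0, 0.2], [0, 0, 0.18], [0, 0, 0.1], [0, 0, 0]], delta_rot=[[0, 0, 0], [0, 0, 0], [0, 0, 0], [0, 0, 0], [0, 0, 0], [0, 0, 0], [0, 0, 0], [0, 0, 0]])

```text
time: 16.1
ee_pos: [0.4723, -0.2041, 0.0245]
eef_rot: [-0.003, 1.0, 0.0, -0.003]
ft_force: [-0.3, -0.1, 0.2]
width: 0.035
grip_force: 0.0
```

>>> play_rows(claw=[0.6, 1, 1, 1, 1, 1, 1, 1], delta_pos=[[0, 0, 0], [0, 0, 0], [0, 0, 0], [0, 0, 0], [0, 0, 0], [0, 0, 0], [0, 0, 0], [0, 0, 0]], delta_rot=[[0, 0, 0], [0, 0, 0], [0, 0, 0], [0, 0, 0], [0, 0, 0], [0, 0, 0], [0, 0, 0], [0, 0, 0]], squeeze=25)

```text
time: 16.9
ee_pos: [0.4744, -0.2048, 0.0282]
eef_rot: [-0.003, 1.0, 0.0, 0.001]
ft_force: [-0.6, 1.0, 7.0]
width: 0.0138
grip_force: 25.0
```

>>> play_rows(claw=[1, 1, 1, 1, 1, 1, 1, 1], delta_pos=[[0.01, 0.01, 0], [0.02, 0.03, 0], [0.02, 0.05, 0], [0, 0.06, 0], [0, 0.07, 0], [0, 0.07, 0], [0, 0.07, 0], [0, 0.07, 0]], delta_rot=[[0, 0, 0], [0, 0, 0], [0, 0, 0], [0, 0, 0], [0, 0, 0], [0, 0, 0], [0, 0, 0], [0, 0, 0]])

```text
time: 17.7
ee_pos: [0.4637, -0.12, 0.0282]
eef_rot: [-0.002, 1.0, -0.001, 0.001]
ft_force: [1.7, -7.3, 5.3]
width: 0.0138
grip_force: 25.1
```

>>> play_rows(claw=[1, 1, 1, 1, 1, 1, 1, 1], delta_pos=[[0, 0.07, 0], [0, 0.07, 0], [0, 0.07, 0], [0, 0.07, 0], [0, 0.07, 0], [0, 0.07, 0], [0, 0.07, 0], [0, 0.07, 0]], delta_rot=[[0, 0, 0], [0, 0, 0], [0, 0, 0], [0, 0, 0], [0, 0, 0], [0, 0, 0], [0, 0, 0], [0, 0, 0]])

```text
time: 18.5
ee_pos: [0.4632, -0.0081, 0.0282]
eef_rot: [-0.002, 1.0, -0.001, 0.001]
ft_force: [1.0, -8.2, 7.2]
width: 0.0136
grip_force: 25.1
```

>>> play_rows(claw=[1, 1, 1, 1, 1, 1, 1, 1], delta_pos=[[0, 0.07, 0], [0, 0.07, 0], [0, 0.07, 0], [0, 0.07, 0], [0, 0.07, 0], [0, 0.07, 0], [0, 0.07, 0], [0, 0.07, 0]], delta_rot=[[0, 0, 0], [0, 0, 0], [0, 0, 0], [0, 0, 0], [0, 0, 0], [0, 0, 0], [0, 0, 0], [0, 0, 0]])

```text
time: 19.3
ee_pos: [0.4627, 0.1036, 0.0282]
eef_rot: [-0.001, 1.0, -0.001, 0.001]
ft_force: [0.0, -8.9, 9.0]
width: 0.0138
grip_force: 25.1
```

>>> play_rows(claw=[1, 1, 1, 1, 1, 1, 1, 1], delta_pos=[[0, 0.07, 0], [0, 0.07, 0], [0, 0.07, 0], [0, 0.07, 0], [0, 0.06, 0], [0, 0.04, 0], [0, 0.02, 0], [0, 0, 0]], delta_rot=[[0, 0, 0], [0, 0, 0], [0, 0, 0], [0, 0, -0.004], [0, 0, -0.008], [0, 0, -0.008], [0, 0, -0.007], [0, 0, 0]])

```text
time: 20.1
ee_pos: [0.4616, 0.1847, 0.0282]
eef_rot: [-0.045, 0.999, -0.0, 0.001]
ft_force: [1.6, -2.5, 5.9]
width: 0.014
grip_force: 25.0
```

Run:
```python
from bench import r
from h import *
s=r.read_state();print(s["time"],np.round(s["ee_pos"],4),s["ft_force"],s["width"])
R=[]
for n in("scene","side","wrist"):
    c=r.camera(n);pickle.dump((s,c),open(f"p_{n}.pkl","wb"))
    T=wT(s,c) if n=="wrist" else None
    for nm,lo,hi,z in(("yellow",(22,120,90),(34,255,255),.018),("blue",(108,120,30),(125,255,255),.03)):
        for b in blobs(c["pixels"],lo,hi,60)[0][:6]:
            h=cv2.boundingRect(b);q=onz(c,b.mean(0),z,T)
            if abs(q[0]-.55)<.13 and abs(q[1]-.2)<.2:
                box=cv2.boxPoints(cv2.minAreaRect(b));print(n,nm,h,[np.round(onz(c,p,z,T)[:2],3).tolist() for p in box])
print(todo(s,(.4846,.2035,.028),.085))
```

```text
20.1 [0.4616 0.1847 0.0282] [ 1.63259827 -2.51707037  5.89041865] 0.01397281321023906
scene yellow (312, 183, 47, 34) [[0.472, 0.11], [0.424, 0.274], [0.604, 0.27], [0.638, 0.113]]
side yellow (248, 185, 57, 33) [[0.443, 0.196], [0.639, 0.281], [0.617, 0.105], [0.44, 0.042]]
side blue (272, 182, 10, 14) [[0.536, 0.204], [0.568, 0.285], [0.593, 0.27], [0.559, 0.189]]
wrist yellow (113, 315, 304, 18) [[0.514, 0.073], [0.499, 0.245], [0.51, 0.247], [0.526, 0.072]]
wrist yellow (288, 215, 54, 21) [[0.446, 0.168], [0.444, 0.196], [0.455, 0.197], [0.457, 0.169]]
(array([-0.1232,  0.0834,  0.0011]), array([-0.0001,  0.0004,  0.0017]))
```

Run:
```python
from h import *
s,c=pickle.load(open("p_wrist.pkl","rb"));T=wT(s,c)
hs=cv2.cvtColor(c["pixels"],cv2.COLOR_RGB2HSV);y=cv2.inRange(hs,(22,120,90),(34,255,255))
P=[]
for u in list(range(125,280,8))+list(range(350,410,8)):
    v=np.where(y[300:340,u])[0]
    if len(v):P.append(onz(c,(u,v[0]+300),.018,T)[:2])
P=np.array(P);k=np.polyfit(P[:,1],P[:,0],1);print("rear edge yaw",-k[0],"n",len(P))
for n in("scene","side"):
    s,c=pickle.load(open(f"p_{n}.pkl","rb"));big=[]
    for b in blobs(c["pixels"],(22,110,80),(34,255,255),150)[0]:
        q=onz(c,b.mean(0),.018)
        if abs(q[0]-.55)<.13 and abs(q[1]-.2)<.2: break
    ap=cv2.approxPolyDP(b,2.0,True)[:,0];print(n,[(p.tolist(),np.round(onz(c,p,.018)[:2],3).tolist()) for p in ap])
```

```text
rear edge yaw 0.11285971108518322 n 28
scene [([312, 191], [0.457, 0.162]), ([323, 197], [0.51, 0.162]), ([319, 207], [0.529, 0.111]), ([324, 207], [0.543, 0.123]), ([338, 216], [0.611, 0.118]), ([345, 212], [0.62, 0.15]), ([358, 193], [0.605, 0.264]), ([350, 189], [0.568, 0.263]), ([349, 195], [0.583, 0.233]), ([341, 198], [0.568, 0.201]), ([340, 206], [0.588, 0.164]), ([332, 209], [0.573, 0.133]), ([327, 206], [0.549, 0.134]), ([328, 196], [0.522, 0.179]), ([337, 191], [0.534, 0.222]), ([337, 183], [0.508, 0.259]), ([328, 192], [0.509, 0.196]), ([323, 189], [0.484, 0.198]), ([317, 193], [0.479, 0.165])]
side [([304, 203], [0.622, 0.137]), ([285, 185], [0.605, 0.267]), ([283, 190], [0.587, 0.238]), ([293, 194], [0.609, 0.201]), ([293, 203], [0.589, 0.15]), ([289, 208], [0.567, 0.128]), ([280, 208], [0.54, 0.138]), ([277, 198], [0.551, 0.198]), ([266, 195], [0.523, 0.229]), ([261, 197], [0.504, 0.223]), ([262, 201], [0.5, 0.198]), ([256, 204], [0.477, 0.188]), ([256, 209], [0.468, 0.161]), ([247, 210], [0.441, 0.166]), ([250, 214], [0.443, 0.141]), ([269, 210], [0.505, 0.14]), ([275, 217], [0.51, 0.097]), ([303, 210], [0.604, 0.101])]
```

>>> play_rows(claw=[1, 1, 1, 1, 1, 1, 1, 1], delta_pos=[[0, 0.02, 0], [-0.02, 0.04, 0], [-0.04, 0.023, 0], [-0.05, 0, 0], [-0.04, 0, 0], [-0.03, 0, 0], [-0.02, 0, 0], [0, 0, 0]], delta_rot=[[0, 0, 0], [0, 0, 0], [0, 0, 0], [0, 0, 0], [0, 0, 0], [0, 0, 0], [0, 0, 0], [0, 0, 0]])

```text
time: 21.05
ee_pos: [0.4966, 0.2051, 0.028]
eef_rot: [-0.045, 0.999, -0.0, -0.003]
ft_force: [-14.6, -3.1, 21.4]
width: 0.0141
grip_force: 25.0
```

Run:
```python
from bench import r
from h import *
s=r.read_state();print(s["time"],np.round(s["ee_pos"],4),np.round(s["ft_force"],1))
print(todo(s,(.601,.2136,.028),.085))
for n in("scene","side"):
    c=r.camera(n);pickle.dump((s,c),open(f"q_{n}.pkl","wb"))
    for b in blobs(c["pixels"],(22,110,80),(34,255,255),100)[0]:
        q=onz(c,b.mean(0),.018)
        if abs(q[0]-.58)<.13 and abs(q[1]-.2)<.15:
            h=cv2.convexHull(b);ap=cv2.approxPolyDP(h,2.0,True)[:,0];print(n,[(p.tolist(),np.round(onz(c,p,.018)[:2],3).tolist()) for p in ap])
c=r.camera("wrist");T=wT(s,c);hs=cv2.cvtColor(c["pixels"],cv2.COLOR_RGB2HSV);y=cv2.inRange(hs,(22,120,90),(34,255,255))
P=[];
for u in list(range(125,280,8))+list(range(350,410,8)):
    v=np.where(y[300:340,u])[0]
    if len(v):P.append(onz(c,(u,v[0]+300),.018,T)[:2])
u=np.where(y[318:328].any(0))[0];print("rear ends",[np.round(onz(c,(k,322),.018,T)[:2],4) for k in(u[0],u[-1])])
P=np.array(P);print("yaw",-np.polyfit(P[:,1],P[:,0],1)[0])
```

```text
21.05 [0.4966 0.2051 0.028 ] [-14.6  -3.1  21.4]
(array([-0.5239, -0.005 , -0.0032]), array([-0.0001, -0.0018,  0.0018]))
scene [([322, 192], [0.491, 0.182]), ([348, 184], [0.546, 0.282]), ([357, 198], [0.617, 0.239]), ([349, 215], [0.64, 0.147]), ([346, 216], [0.634, 0.136]), ([330, 208], [0.564, 0.132])]
side [([256, 206], [0.473, 0.177]), ([272, 190], [0.552, 0.252]), ([302, 191], [0.644, 0.208]), ([311, 201], [0.648, 0.139]), ([309, 206], [0.63, 0.115]), ([284, 212], [0.544, 0.112]), ([260, 209], [0.48, 0.156])]
rear ends [array([0.5533, 0.0962]), array([0.5352, 0.297 ])]
yaw 0.11251872181014293
```

>>> play_rows(claw=[1, 1], delta_pos=[[0, 0, 0], [0, 0, 0]], delta_rot=[[0, 0, 0], [0, 0, 0]])

```text
time: 21.4
ee_pos: [0.4966, 0.2051, 0.0279]
eef_rot: [-0.045, 0.999, -0.0, -0.003]
ft_force: [-14.9, -3.3, 19.8]
width: 0.0137
grip_force: 25.0
```

>>> play_rows(claw=[1, 1, 1], delta_pos=[[0.02, 0, 0], [0.02, 0, 0], [0, 0, 0]], delta_rot=[[0, 0, 0], [0, 0, 0], [0, 0, 0]])

```text
time: 21.7
ee_pos: [0.4913, 0.2046, 0.028]
eef_rot: [-0.045, 0.999, 0.0, 0.0]
ft_force: [1.0, -0.7, 6.1]
width: 0.014
grip_force: 25.0
```

Run:
```python
from bench import r
from h import *
s=r.read_state();print(s["time"],np.round(s["ee_pos"],4),np.round(s["eef_rot"],4),np.round(s["ft_force"],1),np.round(s["torque"],2),np.round(s["joint_positions"],3),np.round(s["joint_torque"],1))
print(todo(s,(.601,.2136,.028),.085))
```

```text
21.7 [0.4913 0.2046 0.028 ] [-4.53e-02  9.99e-01  2.00e-04  4.00e-04] [ 1.  -0.7  6.1] [-0.12  0.    0.01] [-0.786  0.34   0.352  1.925 -0.147  0.901  1.301] [ -0.7 -48.7   4.2 -28.   -0.2   0.1  -0.1]
(array([-5.504e-01, -4.800e-03,  3.000e-04]), array([0.0001, 0.0003, 0.0018]))
```

>>> play_rows(claw=[1, 1, 1], delta_pos=[[-0.02, 0, 0], [-0.014, 0, 0], [0, 0, 0]], delta_rot=[[0, 0, 0], [0, 0, 0], [0, 0, 0]])

```text
time: 22.0
ee_pos: [0.4943, 0.2051, 0.0276]
eef_rot: [-0.046, 0.999, -0.0, -0.004]
ft_force: [-17.8, -3.3, 25.2]
width: 0.0137
grip_force: 25.0
```

Run:
```python
from bench import r
from h import *
s=r.read_state();print(s["time"],np.round(s["ee_pos"],4),np.round(s["eef_rot"],4),np.round(s["ft_force"],1),np.round(s["torque"],2))
for n,(x0,y0,x1,y1) in(("scene",(335,175,385,225)),("side",(268,160,335,215))):
    c=r.camera(n);im=cv2.resize(c["pixels"][y0:y1,x0:x1],None,fx=1,fy=1);hs=cv2.cvtColor(im,cv2.COLOR_RGB2HSV)
    print(n,x0,y0)
    for row,v in zip(hs,range(y0,y1)):
        print(v,"".join("Y" if 20<=h<=36 and S>100 and V>70 else "B" if 105<=h<=128 and S>110 else "." if V<75 else "w" if V>170 else "+" for h,S,V in row.astype(int)))
```

```text
22.0 [0.4943 0.2051 0.0276] [-4.55e-02  9.99e-01 -3.00e-04 -4.00e-03] [-17.8  -3.3  25.2] [-0.75  4.07 -0.11]
scene 335 175
175 ++...++++++++++++++++........+++++++++++++++++++++
176 ..+.++++++++++++++++++++.......+++++++++++++++++++
177 .++++.++++++++++++++++++++..++++++++++++++++++++++
178 ..+.++++++++++++++++++++++++++++++++++ww++++++++++
179 ++++++++++++++++++++++++++++++++++++++wwww++++++++
180 +++++++++++++++++++++++++++++++++++++wwwwwwww+++++
181 ++++++++++++++++++++++++++++++++++++wwwwwwwwwww+++
182 .++++++++++++++++++++++++++++++++++wwwwwwwwwwwwwww
183 .+++++++++YYYY++++++++++++++++++++wwwwwwwwwwwwwwww
184 ...++++++YYYYY+++BBBB+++++++++++++wwwwwwwwwwwwwwww
185 ...+++++YYYYYYw+BBBBBB+++++++++++wwwwwwwwwwwwwwwww
186 +++++++YYYYYYY++BBBBBBB+++++++++wwwwwwwwwwwwwwwwww
187 +++++++YYYYYYw+BBBBBBBB+++++++++wwwwwwwwwwwwwwwwww
188 ++++++YYYYYYYw+BBBBBBBB++++++++wwwwwwwwwwwwwwwwwww
189 +++++YYYYYYYYw+BBBBBBBB++YYY++wwwwwwwwwwwwwwwwwwww
190 Y+++YYYYYYYYY++BBBBBBBB+YYYYwwwwwwwwwwwwwwwwwwwwww
191 YYYYYYYYYYYYY++BBBBBBBB+YYYYwwwwwwwwwwwwwwwwwwwwww
192 YYYYYYYYYYYYY++BBBBBBB++YYYYwwwwwwwww
[... 5046 characters left out ...]
YYYYYYYYYYYYYYYYYYYYYYYYYYYY+++++++++++++++++.......
206 YYY++++++YYYYYYYYYYYYYYYYYYYYYYYYYYYYYYYYY....+++++++++++..........
207 ++++.....+YYYYYYYYYYYYYYYYYYYYYYYYYYY+++......++++++++.............
208 ..........+YYYYYYYYYYYYYYYYYYYYYYY+++..........+++.................
209 ...........+YYYYYYYYYYYYYYYYYY+++..................................
210 ............+YYYYYYYYYYYYY+++......................................
211 .............+YYYYYYYYY+++........................................+
212 .............++YYYY++++...........................................+
213 ...............++++..............................................++
214 .................................................................++
```

Run:
```python
from h import *
c=pickle.load(open("c0.pkl","rb"));a,b=c["side"],c["scene"]
for k,cc,uv,z in(("side FLtop",a,(292,181.5),.018),("side FRtop",a,(310.5,200),.018),("side FRbot",a,(310.5,206),0),("side RRtop~",a,(281,206),.018),("side RRbot",a,(284,212.5),0),("side wallR base",a,(315.5,207),0),("side wallR top",a,(315.8,182.8),.088),("side wallL strip base",a,(292,184),0),("side wallL top",a,(290.6,160.6),.088),
 ("scene FRbot",b,(349,217.5),0),("scene wallR base",b,(350,222.5),0),("scene RLtop",b,(346.5,182.5),.018),("scene wallR top",b,(352.3,206.8),.088),("scene wallL top",b,(373.6,178),.088)):
    print(k,np.round(onz(cc,uv,z)[:2],4))
# wall edges from image gradient: right wall front edge columns in side0 and strips (blue) 
im=a["pixels"]
for v in(186,190,194,198,202): print(v,[tuple(int(t) for t in p) for p in im[v,306:322:1]][::2])
```

```text
side FLtop [0.6359 0.2802]
side FRtop [0.649  0.1456]
side FRbot [0.6459 0.1377]
side RRtop~ [0.5473 0.1479]
side RRbot [0.5523 0.1346]
side wallR base [0.6588 0.1262]
side wallR top [0.6604 0.1326]
side wallL strip base [0.6405 0.2926]
side wallL top [0.6405 0.3042]
scene FRbot [0.6397 0.1508]
scene wallR base [0.6561 0.1326]
scene RLtop [0.5367 0.2853]
scene wallR top [0.6573 0.132 ]
scene wallL top [0.6402 0.306 ]
186 [(126, 122, 119), (129, 125, 121), (128, 124, 120), (127, 125, 120), (125, 124, 123), (145, 142, 137), (158, 152, 145), (161, 154, 145)]
190 [(125, 121, 117), (125, 122, 118), (126, 122, 119), (126, 123, 119), (121, 121, 121), (149, 144, 135), (162, 155, 144), (160, 154, 143)]
194 [(125, 122, 118), (126, 122, 118), (125, 122, 118), (123, 120, 117), (119, 118, 121), (140, 137, 134), (158, 153, 142), (161, 154, 143)]
198 [(101, 99, 95), (122, 119, 115), (125, 122, 118), (123, 120, 116), (124, 122, 123), (148, 144, 135), (161, 154, 142), (159, 153, 141)]
202 [(44, 45, 44), (61, 60, 59), (98, 96, 94), (122, 119, 115), (120, 121, 123), (144, 141, 136), (156, 151, 141), (157, 152, 139)]
```

The force doesn't track position: it was higher on re-contact even though the tool was further back. It scales with the downward load (Fz 25, Fx 18), so this is friction jamming from downward preload, not a collision with the bay. I'll relieve the preload by raising the commanded z slightly.

>>> play_rows(claw=[1, 1, 1, 1], delta_pos=[[0.015, 0, 0], [0, 0, -0.005], [0, 0, 0], [0, 0, 0]], delta_rot=[[0, 0, 0], [0, 0, 0], [0, 0, 0], [0, 0, 0]])

```text
time: 22.5
ee_pos: [0.4941, 0.2046, 0.0278]
eef_rot: [-0.045, 0.999, -0.0, -0.001]
ft_force: [-1.3, -0.9, -3.8]
width: 0.014
grip_force: 25.0
```

>>> play_rows(claw=[1, 1, 1, 1, 1, 1], delta_pos=[[0, 0.01, 0.001], [-0.01, 0.01, 0], [-0.02, 0, 0], [-0.02, 0, 0], [-0.02, 0, 0], [-0.02, 0, 0]], delta_rot=[[0, 0, 0], [0, 0, 0], [0, 0, 0], [0, 0, 0], [0, 0, 0], [0, 0, 0]])

```text
time: 23.1
ee_pos: [0.5119, 0.2098, 0.0279]
eef_rot: [-0.045, 0.999, -0.001, -0.001]
ft_force: [-10.3, -6.1, -0.2]
width: 0.0137
grip_force: 25.0
```

>>> play_rows(claw=[1, 1, 1, 1], delta_pos=[[0, -0.01, 0], [0, -0.005, 0], [0, 0, 0], [0, 0, 0]], delta_rot=[[0, 0, 0], [0, 0, 0], [0, 0, 0], [0, 0, 0]])

```text
time: 23.5
ee_pos: [0.5132, 0.2076, 0.0285]
eef_rot: [-0.045, 0.999, 0.0, 0.0]
ft_force: [0.9, -0.2, -4.7]
width: 0.014
grip_force: 25.0
```

Run:
```python
from bench import r
from h import *
s=r.read_state();print(s["time"],np.round(s["ee_pos"],4),np.round(s["eef_rot"],4),np.round(s["ft_force"],1),np.round(s["torque"],2))
c=r.camera("wrist");T=wT(s,c);hs=cv2.cvtColor(c["pixels"],cv2.COLOR_RGB2HSV);y=cv2.inRange(hs,(22,120,90),(34,255,255))
P=[]
for u in list(range(125,280,8))+list(range(350,410,8)):
    v=np.where(y[300:340,u])[0]
    if len(v):P.append(onz(c,(u,v[0]+300),.018,T)[:2])
P=np.array(P);print("yaw",-np.polyfit(P[:,1],P[:,0],1)[0])
for n,(x0,y0,x1,y1) in(("side",(268,170,325,212)),):
    c=r.camera(n);im=c["pixels"][y0:y1,x0:x1];hs=cv2.cvtColor(im,cv2.COLOR_RGB2HSV)
    for row,v in zip(hs,range(y0,y1)):
        print(v,"".join("Y" if 20<=h<=36 and S>100 and V>70 else "B" if 105<=h<=128 and S>110 else "." if V<75 else "w" if V>150 else "+" for h,S,V in row.astype(int)))
```

```text
23.5 [0.5132 0.2076 0.0285] [-4.52e-02  9.99e-01  1.00e-04  3.00e-04] [ 0.9 -0.2 -4.7] [0.   0.28 0.04]
yaw 0.11245477775635004
170 .....................+++BBBB++wwwwwwwwwwwwwwwwwwwwwwwwwww
171 .....................+++BBBB++wwwwwwwwwwwwwwwwwwwwwwwwwww
172 .....................+++BBBB++wwwwwwwwwwwwwwwwwwwwwwwwwww
173 .....................+++BBBB++wwwwwwwwwwwwwwwwwwwwwwwwwww
174 ....................+++++BBB++wwwwwwwwwwwwwwwwwwwwwwwwwww
175 ..............+++.+++++++BBB++wwwwwwwwwwwwwwwwwwwwwwwwwww
176 .............++++.++BB++BBBB++wwwwwwwwwwwwwwwwwwwwwwwwwww
177 ..............++..+BBBBBBBBB++wwwwwwwwwwwwwwwwwwwwwwwwwww
178 ...................BBBBBBBBB++wwwwwwwwwwwwwwwwwwwwwwwwwww
179 ...................BBBBBBBB+++wwwwwwwwwwwwwwwwwwwwwwwwwww
180 ...................BBBBBBB++wwwwwwwwwww+++wwwwwwwwwwwwwww
181 ..................BBBBBBBB+YYYwwwwww+++++++wwwwwwwwwwwwww
182 ..................BBBBBBB++YYYYwww++++++++++wwwwwwwwwwwww
183 ..................BBBBBBB++YYYYYw+++++++++++++wwwwwwwwwww
184 ..................BBBBBBB++YYYYYYw+++++++++++++wwwwwwwwww
185 ..................BBBBBB+++wwwwwwww+++
[... 931 characters left out ...]
YYYYYYYY++wwwwwwww
201 wYYYYYYYYYYYYYYYYYYYYYYYYYYYYYYYYYYYYYYYYYYYYYY++wwwwwwww
202 YYYYYYYYYYYYYYYYYYYYYYYYYYYYYYYYYYYYYYYYYYYYYYw++wwwwwwww
203 YYYYYYYYYYYYYYYYYYYYYYYYYYYYYYYYYYYYYYYYYYYYYY++wwwwwwwww
204 YYYYYYYYYY++++YYYYYYYYYYYYYYYYYYYYYYYYYYYYYY++++wwwwwwww+
205 YYYYYY++++....+YYYYYYYYYYYYYYYYYYYYYYYYYYYYY++++wwwww++++
206 YYY+++.........+YYYYYYYYYYYYYYYYYYYYYYYY+.....+++++++++++
207 ................+YYYYYYYYYYYYYYYYYYY+++.......++++++++...
208 .................+YYYYYYYYYYYYYYY+++...........+++.......
209 ..................YYYYYYYYYYY+++++.......................
210 ..................+YYYYYY+++.............................
211 ...................++++++................................
```

>>> play_rows(claw=[1, 1, 1, 1, 1, 1, 1], delta_pos=[[-0.015, 0, 0], [-0.02, 0, 0], [-0.02, 0, 0], [-0.02, 0, 0], [-0.02, 0, 0], [-0.015, 0, 0], [0, 0, 0]], delta_rot=[[0, 0, 0], [0, 0, 0], [0, 0, 0], [0, 0, 0], [0, 0, 0], [0, 0, 0], [0, 0, 0]])

```text
time: 24.3
ee_pos: [0.5355, 0.2095, 0.0284]
eef_rot: [-0.045, 0.999, 0.0, 0.0]
ft_force: [0.4, -0.5, -3.7]
width: 0.0135
grip_force: 25.0
```

>>> play_rows(claw=[1, 1, 1, 1, 1, 1, 1, 1], delta_pos=[[-0.02, 0, 0], [-0.04, 0, 0], [-0.04, 0, 0], [-0.04, 0, 0], [-0.04, 0, 0], [-0.04, 0, 0], [-0.02, 0, 0], [0, 0, 0]], delta_rot=[[0, 0, 0], [0, 0, 0], [0, 0, 0], [0, 0, 0], [0, 0, 0], [0, 0, 0], [0, 0, 0], [0, 0, 0]])

```text
time: 25.1
ee_pos: [0.5835, 0.2138, 0.0283]
eef_rot: [-0.045, 0.999, -0.0, 0.0]
ft_force: [1.0, 0.9, -4.0]
width: 0.014
grip_force: 25.0
```

Moving freely with about 18 mm to go, so I'll finish slowly until it meets the stop.

>>> play_rows(claw=[1, 1, 1, 1, 1, 1, 1, 1], delta_pos=[[-0.015, 0, 0], [-0.02, 0, 0], [-0.02, 0, 0], [-0.015, 0, 0], [-0.01, 0, 0], [-0.005, 0, 0], [0, 0, 0], [0, 0, 0]], delta_rot=[[0, 0, 0], [0, 0, 0], [0, 0, 0], [0, 0, 0], [0, 0, 0], [0, 0, 0], [0, 0, 0], [0, 0, 0]])

```text
time: 25.9
ee_pos: [0.5986, 0.2148, 0.028]
eef_rot: [-0.045, 0.999, -0.0, -0.001]
ft_force: [-6.0, -1.6, -0.5]
width: 0.014
grip_force: 25.0
```

>>> play_rows(claw=[1, 1, 1, 1], delta_pos=[[-0.01, 0, 0], [-0.01, 0, 0], [0, 0, 0], [0, 0, 0]], delta_rot=[[0, 0, 0], [0, 0, 0], [0, 0, 0], [0, 0, 0]])

```text
time: 26.3
ee_pos: [0.5991, 0.2147, 0.0277]
eef_rot: [-0.045, 0.999, -0.001, -0.005]
ft_force: [-23.2, -6.3, 12.6]
width: 0.0136
grip_force: 25.0
```

>>> play_rows(claw=[1, 1, 1, 1, 1, 1], delta_pos=[[0.01, 0, 0], [0, 0, -0.004], [-0.01, 0, 0], [-0.005, 0, 0], [0, 0, 0], [0, 0, 0]], delta_rot=[[0, 0, 0], [0, 0, 0], [0, 0, 0], [0, 0, 0], [0, 0, 0], [0, 0, 0]])

```text
time: 26.9
ee_pos: [0.5996, 0.2139, 0.0277]
eef_rot: [-0.045, 0.999, -0.002, -0.006]
ft_force: [-22.7, -8.3, 8.5]
width: 0.0136
grip_force: 25.0
```

Run:
```python
from bench import r
from h import *
s=r.read_state();print(s["time"],np.round(s["ee_pos"],4),np.round(s["ft_force"],1),np.round(s["torque"],2))
c=r.camera("wrist");T=wT(s,c);hs=cv2.cvtColor(c["pixels"],cv2.COLOR_RGB2HSV);y=cv2.inRange(hs,(22,120,90),(34,255,255))
P=[]
for u in list(range(125,280,8))+list(range(350,410,8)):
    v=np.where(y[300:340,u])[0]
    if len(v):P.append(onz(c,(u,v[0]+300),.018,T)[:2])
P=np.array(P);print("yaw",len(P),-np.polyfit(P[:,1],P[:,0],1)[0])
```

```text
26.9 [0.5996 0.2139 0.0277] [-22.7  -8.3   8.5] [-1.53  4.98  0.28]
yaw 28 0.1129030010810213
```

>>> play_rows(claw=[1, 1, 1, 1, 1, 1, 1], delta_pos=[[0.02, -0.006, 0], [0, -0.004, 0], [-0.01, 0, 0], [-0.005, 0, 0], [-0.005, 0, 0], [0, 0, 0], [0, 0, 0]], delta_rot=[[0, 0, 0], [0, 0, -0.004], [0, 0, 0], [0, 0, 0], [0, 0, 0], [0, 0, 0], [0, 0, 0]])

```text
time: 27.65
ee_pos: [0.6002, 0.2122, 0.0277]
eef_rot: [-0.052, 0.999, -0.001, -0.005]
ft_force: [-23.1, -8.0, 6.6]
width: 0.0138
grip_force: 25.0
```

Run:
```python
from bench import r
from h import *
s=r.read_state();print(s["time"],np.round(s["ee_pos"],4),np.round(s["eef_rot"],4),np.round(s["ft_force"],1),np.round(s["torque"],2))
```

```text
27.65 [0.6002 0.2122 0.0277] [-0.0517  0.9986 -0.0013 -0.0052] [-23.1  -8.    6.6] [-1.43  4.81 -0.  ]
```

>>> play_rows(claw=[1, 0.6, 0.6, 0.6, 0.6, 0.6, 0.6, 0.6], delta_pos=[[0.01, 0.004, 0], [0, 0, 0], [0, 0, 0], [0, 0, 0], [0, 0, 0], [0, 0, -0.05], [0, 0, -0.15], [0, 0, -0.2]], delta_rot=[[0, 0, 0], [0, 0, 0], [0, 0, 0], [0, 0, 0], [0, 0, 0], [0, 0, 0], [0, 0, 0], [0, 0, 0]])

```text
time: 28.45
ee_pos: [0.6017, 0.2141, 0.1092]
eef_rot: [-0.052, 0.999, -0.001, -0.001]
ft_force: [0.9, 0.8, 0.8]
width: 0.0348
grip_force: 0.0
```

>>> play_rows(claw=[0.6, 0.6, 0.6, 0.6, 0.6, 0.6], delta_pos=[[0, 0, -0.2], [0, 0, -0.2], [0.2, 0, -0.15], [0.2, 0, -0.05], [0, 0, 0], [0, 0, 0]], delta_rot=[[0, 0, 0], [0, 0, 0], [0, 0, 0], [0, 0, 0], [0, 0, 0], [0, 0, 0]])

```text
time: 29.05
ee_pos: [0.523, 0.2065, 0.2306]
eef_rot: [-0.052, 0.999, 0.001, 0.001]
ft_force: [1.4, 0.0, -0.5]
width: 0.0347
grip_force: 0.0
```

Run:
```python
from bench import r
from h import *
s=r.read_state();print(s["time"],np.round(s["ee_pos"],4),np.round(s["ft_force"],1))
c=r.camera("wrist");T=wT(s,c);im=c["pixels"]
for nm,lo,hi,z in(("yellow",(22,120,90),(34,255,255),.018),("white",(0,0,150),(180,45,255),.06),("blue",(108,120,30),(125,255,255),.03)):
    for b in blobs(im,lo,hi,40)[0][:5]:
        h=cv2.boundingRect(b);print(nm,h,[np.round(onz(c,p,z,T)[:2],3).tolist() for p in((h[0],h[1]),(h[0]+h[2],h[1]+h[3]))])
# grip top via both fixed cameras
for n,(x0,y0,x1,y1) in(("scene",(330,160,385,225)),("side",(262,165,325,212))):
    c=r.camera(n);hs=cv2.cvtColor(c["pixels"][y0:y1,x0:x1],cv2.COLOR_RGB2HSV);print(n,x0)
    for row,v in zip(hs,range(y0,y1)):
        print(v,"".join("Y" if 20<=h<=36 and S>100 and V>70 else "B" if 105<=h<=128 and S>110 else "." if V<75 else "w" if V>165 else "+" for h,S,V in row.astype(int)))
```

```text
29.05 [0.523  0.2065 0.2306] [ 1.4  0.  -0.5]
yellow (448, 8, 110, 103) [[0.339, 0.32], [0.424, 0.456]]
yellow (274, 291, 84, 18) [[0.667, 0.171], [0.681, 0.276]]
yellow (301, 228, 26, 32) [[0.583, 0.196], [0.62, 0.23]]
white (462, 185, 117, 74) [[0.507, 0.352], [0.573, 0.492]]
white (6, 0, 94, 53) [[0.386, -0.08], [0.421, -0.0]]
white (271, 312, 89, 9) [[0.669, 0.172], [0.671, 0.272]]
white (144, 0, 33, 20) [[0.374, 0.04], [0.387, 0.069]]
white (537, 300, 33, 33) [[0.625, 0.461], [0.662, 0.509]]
blue (328, 301, 29, 7) [[0.667, 0.237], [0.673, 0.272]]
scene 330
160 YY+++YYYYYY+.......+++.+++++++w+wwwwwwwwwwwwwwwwww+++..
161 Y+...+++++++.....+.++++++++++wwwwwwwwwwwwwwwwwwwww++...
162 ++....+.++...+.+.++.+++.++.+++++wwwwwwwwwwwwwwwwww++...
163 +.........+..++.+..++.++...+++wwwwwwwwwwwwwwwwwwww++...
164 ................+++++......++wwwwwwwwwwwwwwwwwwww+++...
165 ............+++.+..+.+.....++wwwwwwwwwwwwwwwwwwww++....
166 ........+..++..+.+.++......++wwwwwwwwwwwwwwwwwwww++....
167 ........+.+++.+++++++......+++wwwwwwwwwwwwwwwwwww++....
168 ............+...+++........+++wwwwwwwwwwwwwwwwww
[... 5872 characters left out ...]
...+YYYYYY++++++++++
202 ..........................+++..................+YYYY+++++++++++
203 ................................................+YYY+++++++++++
204 .................................................++++++++++++++
205 ..................................................+++++++++++++
206 ....................................................+++++++++++
207 ....................................................++++++++...
208 .....................................................+++.......
209 ...............................................................
210 ...............................................................
211 ...............................................................
```

```bash
python3 -c "
from bench import r
print(r.close_job())"
```

```text
the job is handed in; nothing more can be done
None
```

The blue cup was placed under the spout (by camera about 3 mm off centre), the plunger was pressed to its stop and sprang back, the tray was pushed against the bay's back stop and released, and the job was handed in at about 29 s; there was no final picture check that both cups stayed upright inside the bay.

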